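# Build up the second bar rest from its keyed blocks and lay the tube across

## Task

One of the two wooden rests on the plywood board is already built up; the other is only its short notched foot. Fit the riser block on the foot, then the cradle head on the riser, each turned so that its wide and narrow lugs drop fully home in the matching notches, and then lay the square steel tube level in both cradles, roughly centred so that both ends stick out. Leave the jar, the screwdriver and the dark offcut alone.

Things in the scene. Friction and masses are not known exactly. Their poses are not given: they have to be found in the camera images.
- board_mid (a point): Centre of the top face of the fixed plywood board, 90 (x) x 320 (y) mm, 18 mm thick, screwed to the bench. The foot and the finished rest stand on it 100 mm either side of this point along y, either one at either end, both with the board's orientation.
- foot_top (a point): Centre of the top face of the fixed foot, a light wooden block 70 (x) x 44 (y) mm, 36 mm tall, on the board (top face 54 mm above the bench). In its top are two end notches 11 mm deep, |x| from 15 to 35 mm: a wide one (28 mm in y) at +x, a narrow one (16 mm in y) at -x.
- rest_cradle (a point): Centre of the channel floor of the finished, fixed wooden rest (70 x 44 mm, foot, riser and head already together); 124 mm above the bench. The channel runs along y, 28 mm wide at the floor (34 mm in the top 5 mm), its cheeks 18 mm high.
- riser_mid (a point): Loose riser block of light wood, 0.1 to 0.25 kg: centre of its body, 70 (x) x 44 (y) x 45 (z) mm, lugs not counted. In its top are two end notches 11 mm deep, |x| from 15 to 35 mm: a wide one (28 mm in y) at +x, a narrow one (16 mm in y) at -x; the middle 30 mm is solid to the top (grip across y there). It stands on its lugs, this point 32.5 mm above the bench; seated, 22.5 mm above foot_top.
- head_mid (a point): Loose cradle head of light wood, 0.1 to 0.2 kg: centre of its solid base, 70 (x) x 44 (y) x 25 (z) mm, lugs not counted. Two cheeks 18 mm high stand on its x ends, the channel between, along y, 28 mm wide (34 in the top 5 mm): only the base can be gripped across y. It stands on its lugs, this point 22.5 mm above the bench; seated, 35 mm above riser_mid.
- bar_mid (a point): Centre of the loose square steel tube with black end caps, 20 x 320 x 20 mm, long axis y, 0.2 to 0.4 kg, lying on the bench (this point 10 mm up). Laid in both cradles this point is 116 mm above board_mid.
- riser: The riser block; origin on its axis at the bottom of its lugs, 32.5 mm below riser_mid, same axes. Under its body two lugs, 10 mm deep, |x| from 17 to 35 mm: a wide one (24 mm in y) at the +x end, a narrow one (12 mm in y) at the -x end; the lowest 5 mm is stepped in 1.5 mm as a lead-in.
- head: The cradle head; origin on its axis at the bottom of its lugs, 22.5 mm below head_mid, same axes. Under its body two lugs, 10 mm deep, |x| from 17 to 35 mm: a wide one (24 mm in y) at the +x end, a narrow one (12 mm in y) at the -x end; the lowest 5 mm is stepped in 1.5 mm as a lead-in.
- bar: The steel tube; origin at the centre of its underside, long axis y.
- jar_mid (a point): Bystander: centre of a glass screw jar with steel lid, 60 mm across, 75 mm tall.
- driver: Bystander: screwdriver, 200 mm long, lying on the bench beyond the board.
- offcut_mid (a point): Bystander: centre of a dark wooden offcut, 90 x 60 x 30 mm.
There are look-alikes about, which are no part of the job. Leave any blue or turquoise look-alike of the riser alone.

How it is judged:
By the outcome, as a careful person would: the job done as asked, in the order asked, and still so for the second after the job is handed in, with the robot touching nothing.
It also fails if it takes over 69 s, if anything falls off the work surface, if the arm or the gripper's body presses on something with over 40 N, if the wrist force passes 120 N, or if a joint passes its speed limit or range.

## Robot

A 7-joint arm with a two-finger parallel gripper is mounted at the origin on the work surface. World frame = base frame: x ahead of the robot, y to its left, z up, the work surface at z = 0. Lengths are in m, angles in rad, forces in N, time in s.
With the tool pointing down it reaches from about 0.425 to 0.875 m from the base axis. Payload 4.7 kg.
Tool frame: the origin (TCP) lies between the finger pads; the fingertips stand 25 mm ahead of it and the grasp point (between the pads) lies 6 mm ahead of it; z points along the fingers, y is the direction in which the jaws open and shut (so a half turn about z gives the same grasp; the last joint's range is limited). The gripper opens to 85 mm and grips with 20 to 120 N. Pads are 22 mm wide; open, the fingers measure 114 mm over their backs; the gripper's body (76 mm by 85 mm) begins 54 mm behind the grasp point. The pads swing forward as they close: fully open they stand 13 mm farther back than shut.
Start: joints at [1.332, 0.321, -0.07, 1.45, 0.023, 1.371, -0.057], TCP at [0.163, -0.629, 0.256] pointing down, gripper open.
Joint ranges: [-2.86, 2.86], [-0.3, 2.09], [-1.38, 1.24], [0.06, 2.45], [-1.56, 4.7], [0.09, 2.05], [-2.69, 2.69]. Speed limits (rad/s): [2.57, 2.57, 3.14, 3.14, 3.14, 3.14, 3.14].

## Interface

Orientations are given as [roll, pitch, yaw] about the fixed x, y, z axes, in that order (R = Rz(yaw) Ry(pitch) Rx(roll)).
In Python, from workcell import robot gives the robot as it stands. The module is installed in compiled form; this text tells all that it offers.
- The arm moves only by the tool apply_moves, never from a script. Its argument "deltas" is a list that holds one entry, the list of rows, each a list of 5 numbers: the shift along the tool's x, y, z in mm, then the turn about the tool's z in degrees, then the opening, from 0 (shut) to 1 (fully open). In form: [[[tx, ty, tz, roll, hand], ...]]. A call has 1 to 20 rows; each row shifts and turns the commanded pose from where the row before left it, along the tool's axes as they then stand; what a row does not reach is not made up. A row lasts 1/8 s, in which the tool goes at most 62.5 mm and 10.7 degrees, less where a joint would pass 70% of its speed; a pose out of reach is approached as far as the arm can. A call is refused whole if a number of a shift passes 62.5 or a number of a turn 10.7, either way. A call with a gripper value outside its range is refused whole. The fingers move at their own pace and stop on an object; the grip force is fixed at half the most. Time passes only in rows, so rows that do not move let the fingers close. It gives the time, the measured TCP pose, the force and the opening at its end, in the units of the state.
- robot.read_state(): the state, without advancing time (a new reading comes with each control period).
- robot.camera(name): name is "scene" or "top" or "wrist"; returns a dict with "frame" (420x560x3 uint8, blue, green, red), "fovy" (degrees; the focal length in pixels is half the picture's height over the tangent of half this angle, whatever the lens; pixels are square), "cx", "cy" (the principal point, pixels), "k1" (the pictures are not rectified: a ray, as slopes to the right and down, at radius r is drawn at 1 + k1 r^2 times it, then the intrinsics apply), "extrinsics" (4x4, takes a point from camera to world coordinates); the wrist camera has in their place "T_tool_cam" (4x4, takes a point from camera to tool coordinates, whose origin is the TCP and whose axes are the flange's). Camera axes: x right, y down, z forward; pixel columns grow to the right and rows downward; lengths in m; the calibration is good to about 2 mm. A picture is of the moment at which its call begins: read the wrist's pose just before it. There is no depth.
- robot.hand_in(): hands the job in, once; it reports no verdict.
The state is a dict: "time": time; "joint_pos": joint angles; "qd": joint speeds; "joint_efforts": joint torques, N m; "tcp_pos": TCP position; "ee_rot": TCP orientation; "force": force on the tool from outside, world axes, zero at the start; "wrist_torque": the same for the moment, N m; "grip_width": finger opening in m.
Only numpy, scipy, OpenCV 4.12 (cv2) and the standard library are available. Lean on these libraries where they do the work, as an engineer would, in place of code of your own. Each camera call takes 0.05 s, during which the arm holds its last target.

## Working session

There is one attempt and no reset: what is moved stays moved. The work goes in short steps, Python scripts to look and compute and a tool call to move; the robot and the scene stay as the last step left them, time stands still between calls to the robot, and variables do not carry over. Pictures are saved under pics/ and viewed, and the job is handed in when it is done.

Besides the shell and the picture viewer there is one more tool, called after "Request:" as a command line: name --argument value ..., lists and objects as JSON in quotes. apply_moves: Moves the arm, as the interface text tells. Its arguments: {"type":"object","properties":{"deltas":{"type":"array","items":{"type":"array","items":{"type":"array","items":{"type":"number"}}}}},"required":["deltas"]}

```bash
mkdir -p pics; cat > h.py <<'E'
import numpy as np, cv2
from workcell import robot
from scipy.spatial.transform import Rotation as R
def st():
    s=robot.read_state(); return s
def Ttool(s):
    T=np.eye(4); T[:3,:3]=R.from_euler('xyz',s['ee_rot']).as_matrix(); T[:3,3]=s['tcp_pos']; return T
def cam(n):
    s=st(); c=robot.camera(n)
    c['E']=np.array(c['extrinsics']) if n!='wrist' else Ttool(s)@np.array(c['T_tool_cam'])
    c['f']=210/np.tan(np.radians(c['fovy'])/2); return c
def save(c,fn,crop=None,k=1):
    im=c['frame']
    if crop: im=im[crop[1]:crop[3],crop[0]:crop[2]]
    if k!=1: im=cv2.resize(im,None,fx=k,fy=k,interpolation=cv2.INTER_CUBIC)
    cv2.imwrite('pics/'+fn,im)
def px2w(c,u,v,z):
    d=np.array([(u-c['cx'])/c['f'],(v-c['cy'])/c['f']]); 
    x=d.copy()
    for _ in range(30): x=d/(1+c['k1']*(x@x))
    r=c['E'][:3,:3]@np.array([x[0],x[1],1]); o=c['E'][:3,3]
    return o+r*(z-o[2])/r[2]
def w2px(c,p):
    q=np.linalg.inv(c['E'])@np.array([*p,1]); x=q[:2]/q[2]; x=x*(1+c['k1']*(x@x))
    return np.array([c['cx'],c['cy']])+c['f']*x
import pickle
E
python3 - <<'E'
from h import *
for n in ['scene','top','wrist']:
    c=cam(n); save(c,n+'0.png'); pickle.dump(c,open(n+'0.pkl','wb'))
    print(n,c['fovy'],c['cx'],c['cy'],c['k1'],np.round(c['E'],3).tolist())
s=st(); print({k:np.round(v,3).tolist() for k,v in s.items()})
E
```

```text
scene 54.77281498149858 280.409818298638 208.5119321709043 -0.11975229040997558 [[-0.528, 0.521, -0.671, 1.229], [0.849, 0.319, -0.421, 0.47], [-0.006, -0.792, -0.611, 0.72], [0.0, 0.0, 0.0, 1.0]]
top 43.380670228786464 285.54336718856075 208.83715431962813 -0.16344211005520534 [[0.005, -0.986, 0.167, 0.298], [-1.0, -0.004, 0.006, 0.04], [-0.005, -0.168, -0.986, 1.655], [0.0, 0.0, 0.0, 1.0]]
wrist 66.03741002460302 275.50113376402925 208.7329035259885 -0.07452321184859932 [[0.25, -0.932, -0.263, 0.229], [-0.968, -0.241, -0.067, -0.613], [-0.001, 0.271, -0.962, 0.374], [0.0, 0.0, 0.0, 1.0]]
{'time': 0.15, 'joint_pos': [1.332, 0.322, -0.07, 1.451, 0.023, 1.371, -0.057], 'qd': [-0.001, -0.004, -0.0, -0.006, 0.0, -0.0, -0.0], 'joint_efforts': [0.0, -49.41, -0.383, -31.469, 0.013, 0.008, -0.0], 'tcp_pos': [0.162, -0.629, 0.255], 'ee_rot': [-3.14, 0.0, 0.253], 'force': [0.776, 0.024, -0.593], 'wrist_torque': [0.007, -0.032, -0.003], 'grip_width': 0.085}
```

View pics/scene0.png

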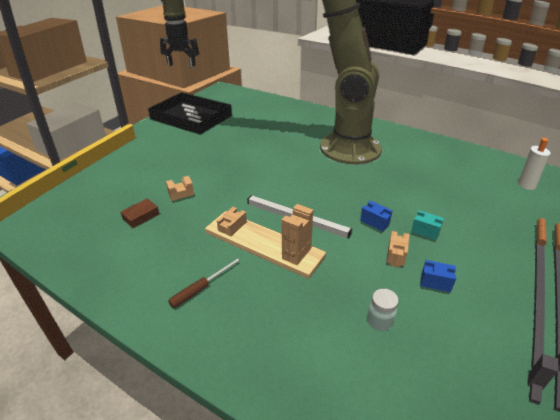

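View pics/top0.png

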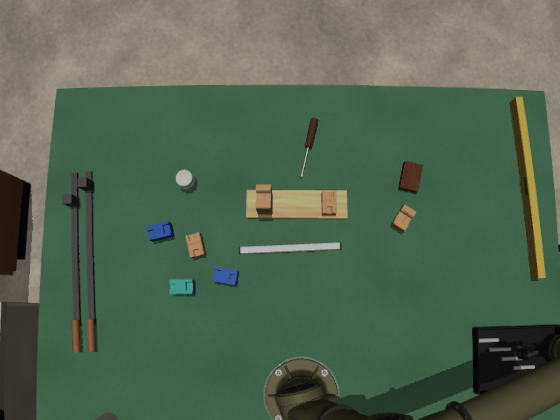

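View pics/wrist0.png

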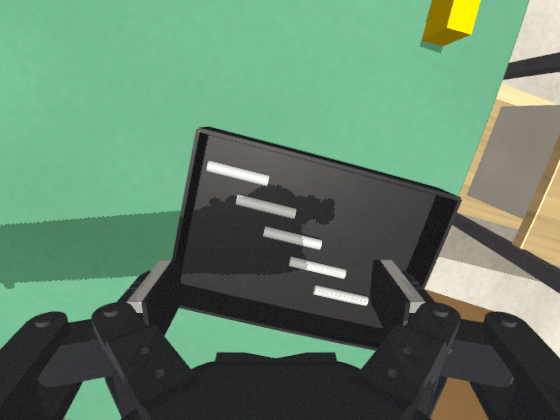

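The scene and top pictures show the following candidates for the riser:
- light wood block at top (195,245), scene (399,248)
- blue block at top (160,232)
- blue block at top (226,276)
- turquoise block at top (181,287)

The cradle head is the light wood piece at top (404,218). The foot is at (329,203), the finished rest at (264,198) and the tube at (290,248). By the description the riser is the light wood block, so I'll check that in close crops.

```bash
python3 - <<'E'
from h import *
t=pickle.load(open('top0.pkl','rb'));s=pickle.load(open('scene0.pkl','rb'))
def cr(c,x0,y0,x1,y1,k): return cv2.resize(c['frame'][y0:y1,x0:x1],None,fx=k,fy=k,interpolation=cv2.INTER_CUBIC)
a=np.hstack([cr(t,175,225,225,265,8),cr(t,380,195,430,235,8)])
b=np.hstack([cr(s,375,225,425,265,8),cr(s,155,170,205,210,8)])
cv2.imwrite('pics/c1.png',np.vstack([a,b])[:, :])
b=cr(t,240,175,350,260,7); cv2.imwrite('pics/c2.png',b)
for n,u,v,z in [('riser',195,245,.04),('head',404,218,.05),('foot',329,203,.054),('rest',264,198,.124),('bar',290,248,.02),('jar',185,180,.075)]:
    print(n,px2w(t,u,v,z))
E
```

```text
riser [0.45744145 0.32910334 0.04      ]
head [ 0.54311861 -0.31685079  0.05      ]
foot [ 0.58842652 -0.08379867  0.054     ]
rest [0.58984643 0.11348012 0.124     ]
bar [0.45206943 0.03582004 0.02      ]
jar [0.6548985 0.3608919 0.075    ]
```

View pics/c1.png

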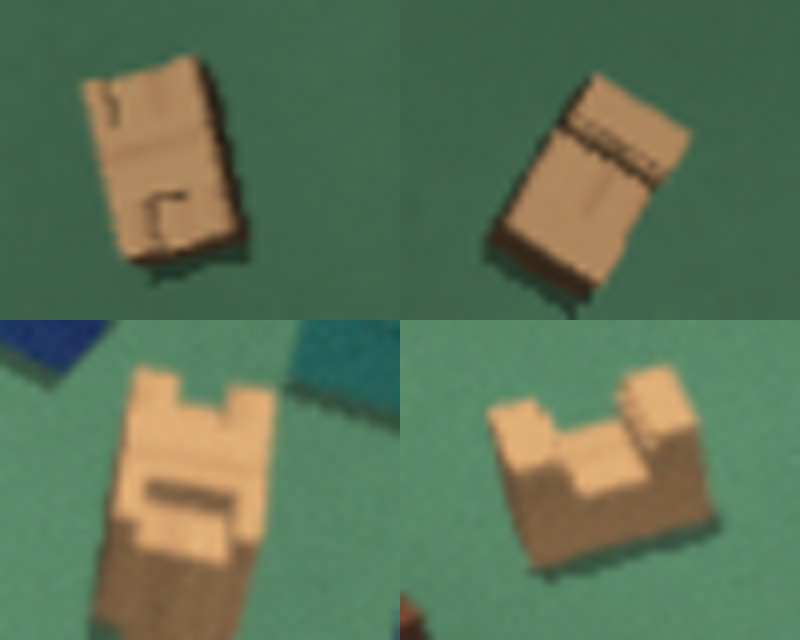

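View pics/c2.png

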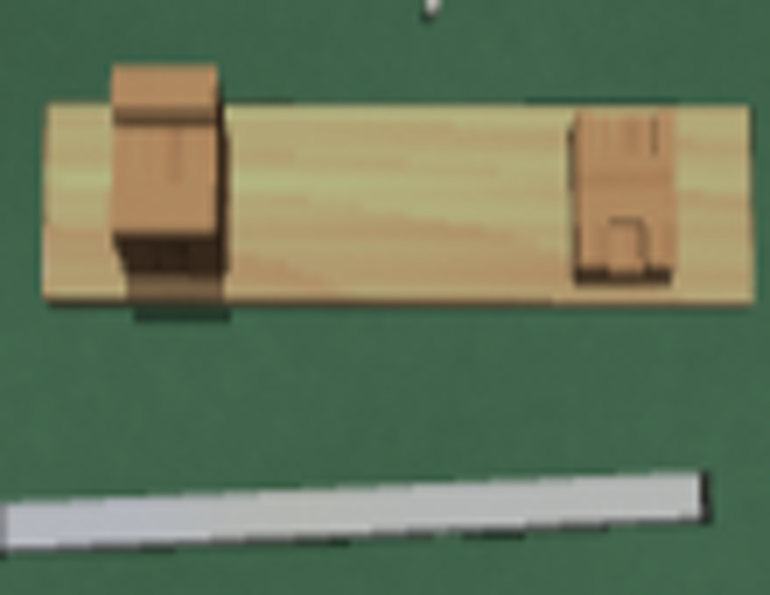

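Request:
apply_moves --deltas '[[[30,-3,0,0,1],[54,-8,0,0,1],[60,-8,0,0,1],[60,-8,0,0,1],[60,-8,0,0,1],[60,-8,20,0,1],[60,-8,35,0,1],[45,-8,45,0,1],[17,0,40,0,1],[0,0,15,0,1],[0,0,0,0,1],[0,0,0,0,1]]]'

```text
time: 1.65
tcp_pos: [0.5709, -0.4663, 0.109]
ee_rot: [3.138, -0.001, 0.25]
force: [0.3, -0.3, -0.2]
grip_width: 0.0854
```

```bash
python3 - <<'E'
from h import *
c=cam('wrist');pickle.dump(c,open('w1.pkl','wb'));save(c,'w1.png')
s=st();print(s['time'],s['tcp_pos'],s['ee_rot'],s['force'],w2px(c,[.543,-.317,.03]))
E
```

```text
1.7 [ 0.57120493 -0.46620131  0.10933043] [ 3.13798906e+00 -1.64619883e-03  2.50526945e-01] [ 0.38225455 -1.18213762 -0.19158092] [ 45.0241015  212.97391134]
```

View pics/w1.png

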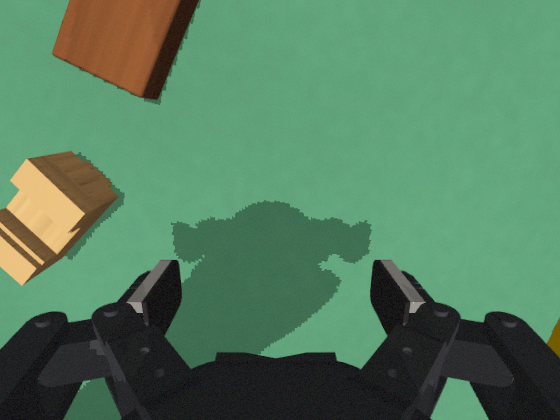

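```bash
python3 - <<'E'
from h import *
c=pickle.load(open('w1.pkl','rb'))
im=c['frame'][140:290,0:140]; im=cv2.resize(im,None,fx=4,fy=4,interpolation=cv2.INTER_CUBIC)
im=np.clip(255*(im/255.)**.55,0,255).astype('uint8'); cv2.imwrite('pics/w1c.png',im)
E
```

```text
(no output)
```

View pics/w1c.png

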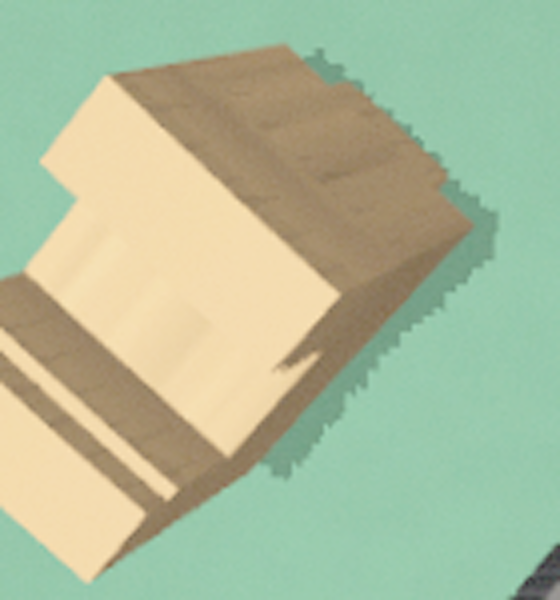

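The enlarged crop shows the head's end towards (400,130) in the crop. The lug runs from about (325,85) to (445,180) along an edge of about 258 px, roughly 26 of 44 mm, so it's the wide lug. The head's +x therefore points at yaw about -32°. Next I'll go over the board.

Request:
apply_moves --deltas '[[[0,0,-40,0,1],[0,-20,-60,0,1],[10,-50,-40,0,1],[12,-58,0,0,1],[12,-58,0,0,1],[12,-58,0,0,1],[12,-58,0,0,1],[12,-58,0,0,1],[12,-58,0,0,1],[6,-30,0,0,1],[0,-10,0,0,1],[0,0,0,0,1],[0,0,0,0,1]]]'

```text
time: 3.32
tcp_pos: [0.5425, -0.0031, 0.2447]
ee_rot: [3.14, -0.0, 0.249]
force: [0.5, 0.2, 1.1]
grip_width: 0.0854
```

```bash
python3 - <<'E'
from h import *
c=cam('wrist');pickle.dump(c,open('w2.pkl','wb'));save(c,'w2.png')
s=st();print(s['time'],s['tcp_pos'],s['ee_rot'],s['force'])
E
```

```text
3.375 [ 0.54250596 -0.002961    0.24447343] [3.14084443e+00 5.25140164e-05 2.49337944e-01] [-0.51107151 -0.82157422  0.57697706]
```

View pics/w2.png

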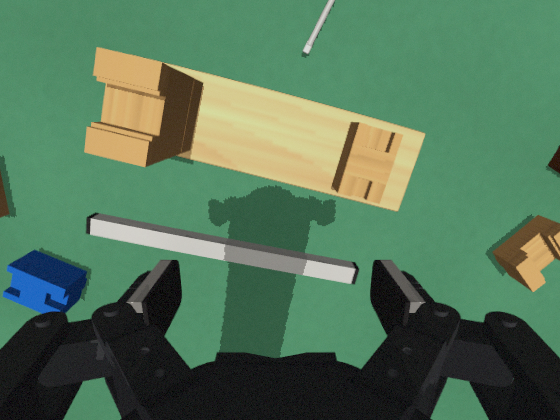

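```bash
python3 - <<'E'
from h import *
c=pickle.load(open('w2.pkl','rb'))
f=c['frame']
a=cv2.resize(f[110:220,320:435],None,fx=5,fy=5,interpolation=cv2.INTER_CUBIC)
cv2.imwrite('pics/w2a.png',a)
a=cv2.resize(f[40:180,75:215],None,fx=4,fy=4,interpolation=cv2.INTER_CUBIC)
cv2.imwrite('pics/w2b.png',a)
E
```

```text
(no output)
```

View pics/w2a.png

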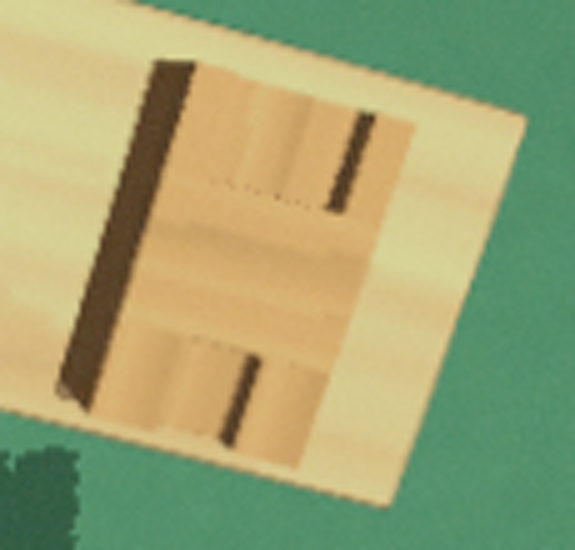

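View pics/w2b.png

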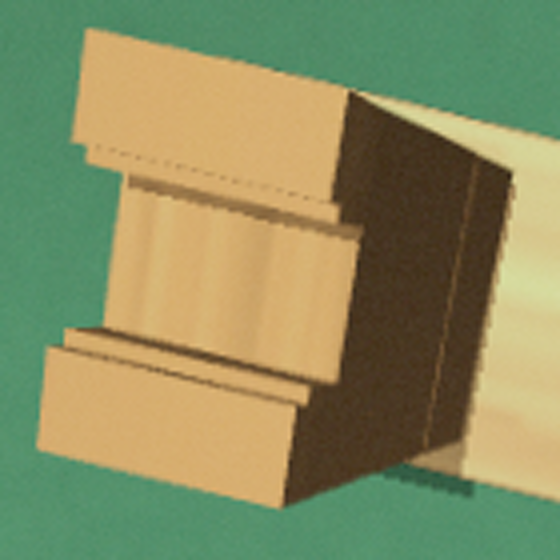

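```bash
cat >> h.py <<'E'
def rect(c,pts,z):
    P=np.array([px2w(c,u,v,z)[:2] for u,v in pts]); return P
def report(P,swap=False):
    # P order: +x+y, +x-y, -x-y, -x+y corners
    ce=P.mean(0); ex=(P[0]+P[1]-P[2]-P[3])/2; ey=(P[0]+P[3]-P[1]-P[2])/2
    print('centre',np.round(ce,4),'len x',np.linalg.norm(ex).round(4),'len y',np.linalg.norm(ey).round(4),'yaw x',np.degrees(np.arctan2(ex[1],ex[0])).round(2),'yaw y',np.degrees(np.arctan2(-ey[0],ey[1])).round(2))
E
python3 - <<'E'
from h import *
c=pickle.load(open('w2.pkl','rb'))
F=[(320+u/5-.4,110+v/5-.4) for u,v in [(195,62),(415,122),(298,468),(90,410)]]
report(rect(c,F,.054))
B=[(75+u/4-.4,40+v/4-.4) for u,v in [(87,28),(350,90),(283,507),(37,449)]]
report(rect(c,B,.142))
t=pickle.load(open('top0.pkl','rb'))
F=[(240+u/7-.4,175+v/7-.4) for u,v in [(575,107),(675,107),(670,270),(573,270)]]
report(rect(t,F,.054))
print(w2px(c,[*rect(c,F,.054).mean(0),.054]) if 0 else '')
# board corners near side
print(px2w(c,320+525/5,110+118/5,.018),px2w(c,320+390/5,110+506/5,.018))
# bar
print('bar ends', [px2w(c,u,v,.02)[:2].round(4) for u,v in [(88,213),(356,264),(355,283),(90,234)]])
E
```

```text
centre [ 0.5907 -0.0856] len x 0.0693 len y 0.0441 yaw x 0.24 yaw y -0.37
centre [0.5908 0.1146] len x 0.07 len y 0.0444 yaw x -0.04 yaw y 0.2
centre [ 0.5932 -0.0827] len x 0.0731 len y 0.0435 yaw x -1.71 yaw y 0.28

[ 0.63429879 -0.14502346  0.018     ] [ 0.54591779 -0.14575341  0.018     ]
bar ends [array([0.458 , 0.1939]), array([ 0.4735, -0.119 ]), array([ 0.4496, -0.1258]), array([0.433 , 0.1894])]
```

Request:
apply_moves --deltas '[[[-6,-30,0,0,1],[-8,-58,0,0,1],[-8,-60,0,0,1],[-8,-60,10,0,1],[-8,-60,30,0,1],[-5,-45,25,0,1],[0,-11,10,0,1],[0,0,0,0,1],[0,0,0,0,1]]]'

```text
time: 4.5
tcp_pos: [0.423, 0.2964, 0.1721]
ee_rot: [3.141, -0.001, 0.249]
force: [-0.2, -1.4, -0.1]
grip_width: 0.0855
```

```bash
python3 - <<'E'
from h import *
c=cam('wrist');pickle.dump(c,open('w3.pkl','wb'));save(c,'w3.png')
s=st();print(s['time'],s['tcp_pos'],s['ee_rot'],s['force'])
E
```

```text
4.55 [0.42301909 0.29646141 0.17227062] [ 3.14101744e+00 -1.07965434e-03  2.49221848e-01] [-0.16602772  0.26170271  0.60947862]
```

View pics/w3.png

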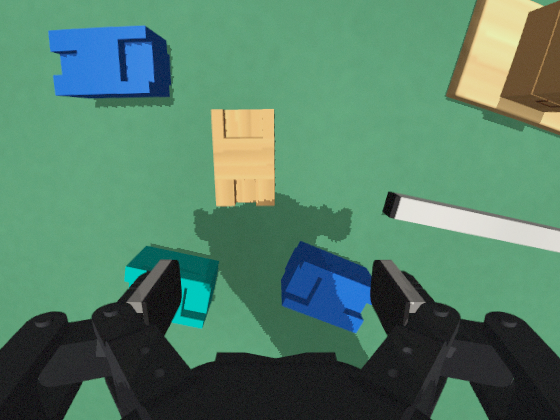

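```bash
python3 - <<'E'
from h import *
c=pickle.load(open('w3.pkl','rb'))
f=c['frame']
a=cv2.resize(f[95:220,195:295],None,fx=5,fy=5,interpolation=cv2.INTER_CUBIC)
cv2.imwrite('pics/w3a.png',a)
E
```

```text
(no output)
```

View pics/w3a.png

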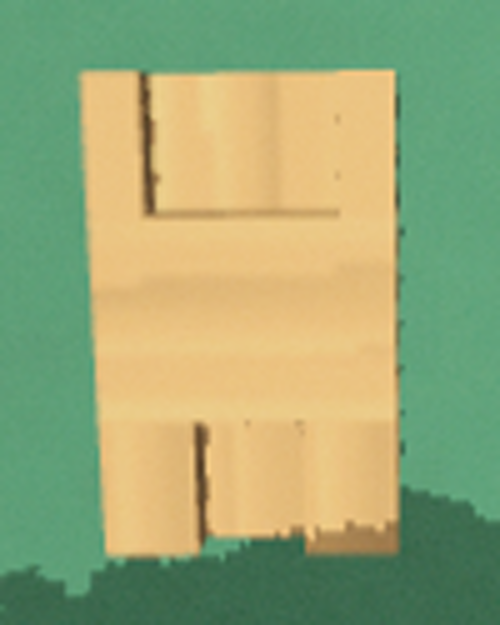

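```bash
cat >> h.py <<'E'
def todelta(s,tgt):
    T=Ttool(s); return np.round(T[:3,:3].T@(np.array(tgt)-T[:3,3])*1000,1)
E
python3 - <<'E'
from h import *
c=pickle.load(open('w3.pkl','rb'))
P=rect(c,[(195+u/5-.4,95+v/5-.4) for u,v in [(80,70),(395,70),(400,553),(107,555)]],.055)
report(P)
ce=P.mean(0)
s=st();print(todelta(s,[*ce,.17]))
T=Ttool(s)
def tl(p): return np.round((T[:3,:3].T@(p-np.array([*ce,p[2]])))*1000)
for u,v,z in [(218,263,.055),(205,327,0),(150,247,.055),(302,243,.055),(283,295,.01),(372,290,.055),(150,27,.055),(168,97,.0)]: print((u,v),tl(px2w(c,u,v,z)))
E
```

```text
centre [0.4561 0.3276] len x 0.0704 len y 0.0443 yaw x 14.79 yaw y 14.34
[ 39.8 -22.    2.3]
(218, 263) [-83. -23.  -0.]
(205, 327) [-183.  -51.   -0.]
(150, 247) [-69. -76.  -0.]
(302, 243) [-66.  44.  -0.]
(283, 295) [-138.   31.   -0.]
(372, 290) [-108.  103.   -0.]
(150, 27) [ 90. -62.   0.]
(168, 97) [ 47. -70.   0.]
```

Request:
apply_moves --deltas '[[[20,-11,10,0.3,1],[20,-11,40,0,1],[0,0,50,0,1],[0,0,22,0,1],[0,0,8,0,1],[0,0,0,0,1]]]'

```text
time: 5.3
tcp_pos: [0.4556, 0.3288, 0.0422]
ee_rot: [3.141, -0.001, 0.246]
force: [-0.1, -0.4, 0.2]
grip_width: 0.0852
```

```bash
python3 - <<'E'
from h import *
c=cam('wrist');save(c,'w4.png')
s=st();print(s['time'],s['tcp_pos'],s['ee_rot'],s['force'],todelta(s,[.4561,.3276,.042]))
E
```

```text
5.35 [0.45581019 0.32930383 0.0428396 ] [-3.14140958e+00 -1.91295307e-03  2.46423651e-01] [ 0.69375474 -0.11320599  0.40306358] [-0.1  1.7  0.8]
```

View pics/w4.png

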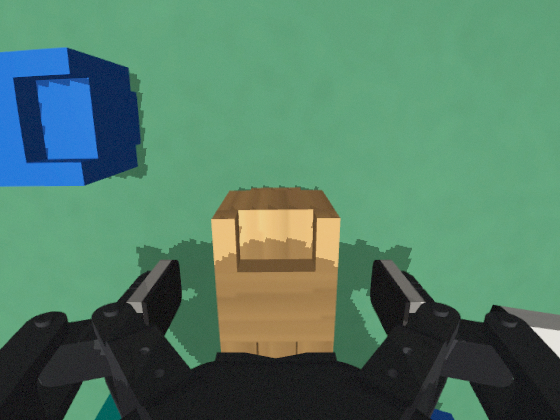

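The riser is centred between the fingers at columns 213-339, with the gripper midline at 276. Closing.

Request:
apply_moves --deltas '[[[0,0.5,0,-0.5,1],[0,0,0,0,0],[0,0,0,0,0],[0,0,0,0,0],[0,0,0,0,0],[0,0,0,0,0],[0,0,0,0,0]]]'

```text
time: 6.22
tcp_pos: [0.4551, 0.329, 0.0421]
ee_rot: [3.141, -0.001, 0.256]
force: [0.3, -0.9, 4.9]
grip_width: 0.0434
```

Request:
apply_moves --deltas '[[[0,0,-20,0,0],[0,0,-45,0,0],[0,0,-60,7,0],[0,0,-50,7.7,0],[8,30,-25,0,0],[18,55,0,0,0],[18,58,0,0,0],[18,58,0,0,0],[18,58,0,0,0],[18,58,0,0,0],[18,50,0,0,0],[12,30,0,0,0],[7,17,0,0,0],[0,0,0,0,0],[0,0,0,0,0]]]'

```text
time: 8.1
tcp_pos: [0.5894, -0.0826, 0.2419]
ee_rot: [-3.14, 0.0, 0.003]
force: [0.3, -0.4, -1.9]
grip_width: 0.0434
```

```bash
python3 - <<'E'
from h import *
c=cam('wrist');pickle.dump(c,open('w5.pkl','wb'));save(c,'w5.png')
s=st();print(s['time'],s['tcp_pos'],np.degrees(s['ee_rot']),s['force'],s['grip_width'],todelta(s,[.590,-.0855,.135]))
E
```

```text
8.15 [ 0.58941505 -0.08266243  0.24192084] [-1.79952609e+02  8.59331339e-04  1.69074222e-01] [ 0.08535694  0.43736284 -2.15538793] 0.04336266159624049 [  0.6   2.9 106.9]
```

View pics/w5.png

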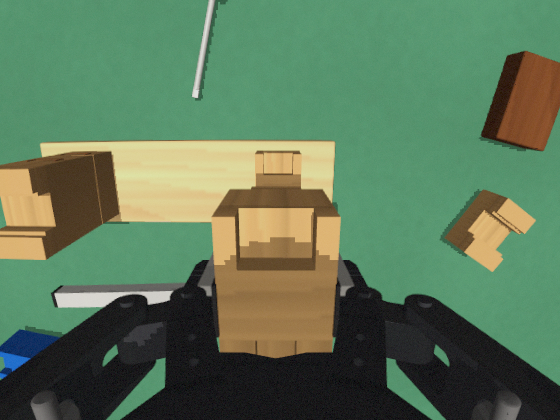

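```bash
python3 - <<'E'
from h import *
c=pickle.load(open('w5.pkl','rb'))
s=st();T=Ttool(s)
a=cv2.resize(c['frame'][140:290,195:355],None,fx=4,fy=4,interpolation=cv2.INTER_CUBIC);cv2.imwrite('pics/w5a.png',a)
for u,v in [(215,207),(339,207)]:
    p=px2w(c,u,v,T[2,3]+.013); print(T[:3,:3].T@(p-T[:3,3]))
E
```

```text
[ 0.03938233 -0.01949575 -0.01298447]
[ 0.03937933  0.02256071 -0.01301926]
```

View pics/w5a.png

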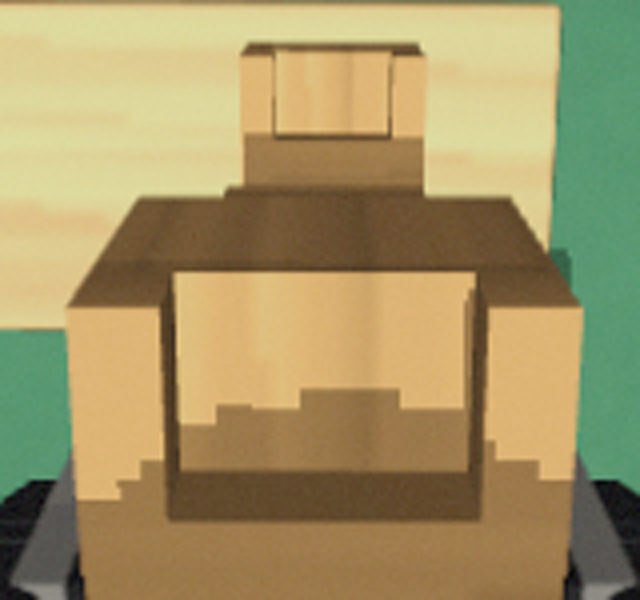

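```bash
python3 - <<'E'
from h import *
c=pickle.load(open('w5.pkl','rb'))
s=st();T=Ttool(s)
for u,v,z in [(211.7,215.8,T[2,3]+.013),(339.8,215.8,T[2,3]+.013),(255,153.5,.054),(301,153.5,.054)]:
    p=px2w(c,u,v,z); print(p,T[:3,:3].T@(p-T[:3,3]))
E
```

```text
[ 0.62561485 -0.06177502  0.25492084] [ 0.03626108 -0.02079125 -0.01298335]
[ 0.6257419  -0.10556834  0.25492084] [ 0.0362589   0.02300224 -0.01301957]
[ 0.62552987 -0.06409329  0.054     ] [ 0.03617227 -0.01830705  0.18793551]
[ 0.62565603 -0.10741545  0.054     ] [0.0361706  0.02501528 0.18789968]
```

Request:
apply_moves --deltas '[[[0,2.5,20,0.2,0],[0,0,45,0,0],[0,0,45,0,0],[0,0,23,0,0],[0,0,0,0,0],[0,0,0,0,0]]]'

```text
time: 8.9
tcp_pos: [0.5901, -0.0873, 0.1093]
ee_rot: [3.141, -0.001, -0.003]
force: [0.4, 0.2, -2.3]
grip_width: 0.0435
```

```bash
python3 - <<'E'
from h import *
c=cam('wrist');pickle.dump(c,open('w6.pkl','wb'))
s=st();print(s['time'],s['tcp_pos'],np.degrees(s['ee_rot']),s['force'],s['grip_width'],todelta(s,[.590,-.0852,.086]))
a=cv2.resize(c['frame'][130:330,175:375],None,fx=3,fy=3,interpolation=cv2.INTER_CUBIC);cv2.imwrite('pics/w6a.png',a)
E
```

```text
8.95 [ 0.59055693 -0.08749303  0.10992954] [ 1.79974918e+02 -1.28680848e-01 -1.93134212e-01] [ 0.60264436 -0.45543583 -1.10205785] 0.0431437387689987 [-0.6 -2.3 23.9]
```

View pics/w6a.png

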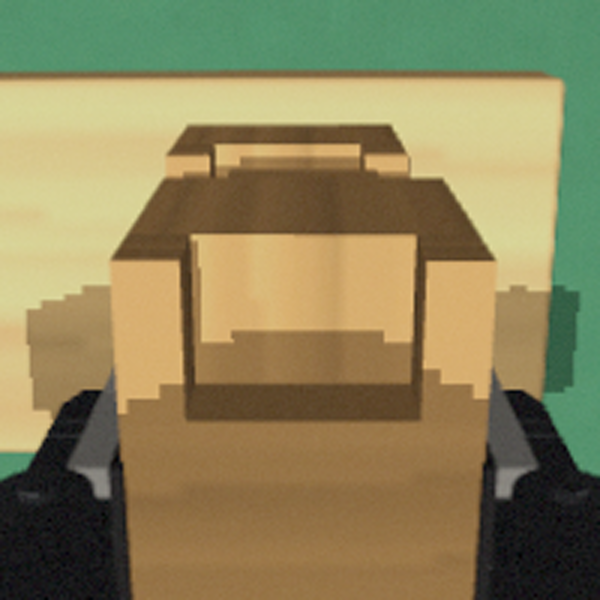

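```bash
python3 - <<'E'
from h import *
c=pickle.load(open('w6.pkl','rb'))
S=[st() for _ in range(5)];print([np.round(s['tcp_pos'],4).tolist() for s in S])
s=S[0];T=Ttool(s)
for u,v,z in [(111,260,T[2,3]+.013),(496,260,T[2,3]+.013),(166,156,.054),(411,156,.054)]:
    p=px2w(c,u/3+175-.3,v/3+130-.3,z); print(p,T[:3,:3].T@(p-T[:3,3]))
E
```

```text
[[0.5906, -0.0875, 0.1099], [0.5906, -0.0875, 0.1099], [0.5906, -0.0875, 0.1099], [0.5906, -0.0875, 0.1099], [0.5906, -0.0875, 0.1099]]
[ 0.62644666 -0.06674073  0.12292954] [ 0.03584868 -0.0208675  -0.01292866]
[ 0.6262991  -0.11042811  0.12292954] [ 0.03584838  0.02282013 -0.01290953]
[ 0.62517994 -0.06361442  0.054     ] [ 0.03441663 -0.0240197   0.05599646]
[ 0.62502322 -0.10827083  0.054     ] [0.03441043 0.02063699 0.056016  ]
```

Request:
apply_moves --deltas '[[[-1,-2.3,0,-0.2,0],[0,0,6,0,0],[0,0,6,0,0],[0,0,4,0,0],[0,0,0,0,0]]]'

```text
time: 9.57
tcp_pos: [0.5883, -0.0854, 0.092]
ee_rot: [-3.141, 0.001, -0.0]
force: [0.3, 0.4, -1.5]
grip_width: 0.0431
```

```bash
python3 - <<'E'
from h import *
s=st();print(s['time'],s['tcp_pos'],np.degrees(s['ee_rot']),s['force'],s['grip_width'])
E
```

```text
9.575 [ 0.58825716 -0.08540367  0.09199328] [-1.79991821e+02  6.64487530e-02 -1.98956557e-02] [ 0.32723658  0.36547078 -1.49617124] 0.04308486028051474
```

Request:
apply_moves --deltas '[[[0.7,0,2,0,0],[0,0,2,0,0],[0,0,2,0,0],[0,0,0,0,0]]]'

```text
time: 10.07
tcp_pos: [0.5892, -0.0854, 0.0864]
ee_rot: [3.142, 0.0, -0.0]
force: [1.3, -0.5, -1.4]
grip_width: 0.0432
```

```bash
python3 - <<'E'
from h import *
c=cam('wrist');pickle.dump(c,open('w7.pkl','wb'))
s=st();print(s['time'],s['tcp_pos'],np.degrees(s['ee_rot']),s['force'],s['grip_width'])
a=cv2.resize(c['frame'][130:330,175:375],None,fx=3,fy=3,interpolation=cv2.INTER_CUBIC);cv2.imwrite('pics/w7a.png',a)
E
```

```text
10.125 [ 0.58929039 -0.08535964  0.08656588] [ 1.79997802e+02  1.17997679e-02 -9.96103755e-03] [-0.3139731   0.58340764 -2.02062178] 0.043289463878711826
```

View pics/w7a.png

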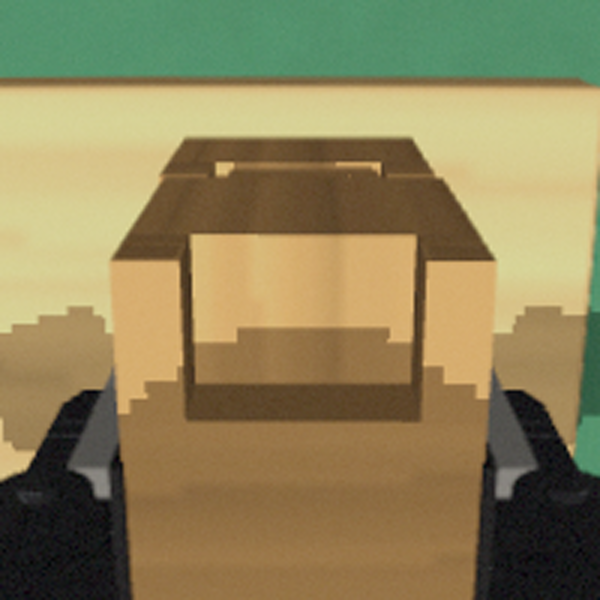

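The lugs are in the notch, with only a sliver of the foot's notch left at crop (300,165). I'll press on until there is contact.

Request:
apply_moves --deltas '[[[0,0,1,0,0],[0,0,1,0,0],[0,0,0.5,0,0],[0,0,0,0,0]]]'

```text
time: 10.62
tcp_pos: [0.5895, -0.0854, 0.0861]
ee_rot: [3.141, -0.0, -0.0]
force: [-5.7, -0.5, 9.8]
grip_width: 0.0437
```

Request:
apply_moves --deltas '[[[0,0,-1.5,0,0.4],[0,0,0,0,1],[0,0,0,0,1],[0,0,0,0,1],[0,0,0,0,1],[0,0,-20,0,1],[0,0,-50,0,1],[-10,0,-55,0,1],[-40,10,-35,0,1],[-20,20,0,0,1],[0,0,0,0,1]]]'

```text
time: 12.0
tcp_pos: [0.5186, -0.1174, 0.2479]
ee_rot: [3.139, -0.002, -0.004]
force: [-0.1, 0.4, -0.7]
grip_width: 0.0852
```

```bash
python3 - <<'E'
from h import *
c=cam('wrist');pickle.dump(c,open('w8.pkl','wb'));save(c,'w8.png',(160,20,440,230),2.8)
s=st();print(s['time'],s['tcp_pos'],np.degrees(s['ee_rot']),s['force'],s['grip_width'])
c=cam('scene');save(c,'s8.png',(180,150,380,300),4)
E
```

```text
12.05 [ 0.51929082 -0.11599584  0.24729428] [ 1.79929312e+02 -1.24946853e-01 -1.12726212e-01] [ 0.80176257  0.10019696 -0.05553144] 0.08541605470858858
```

View pics/w8.png

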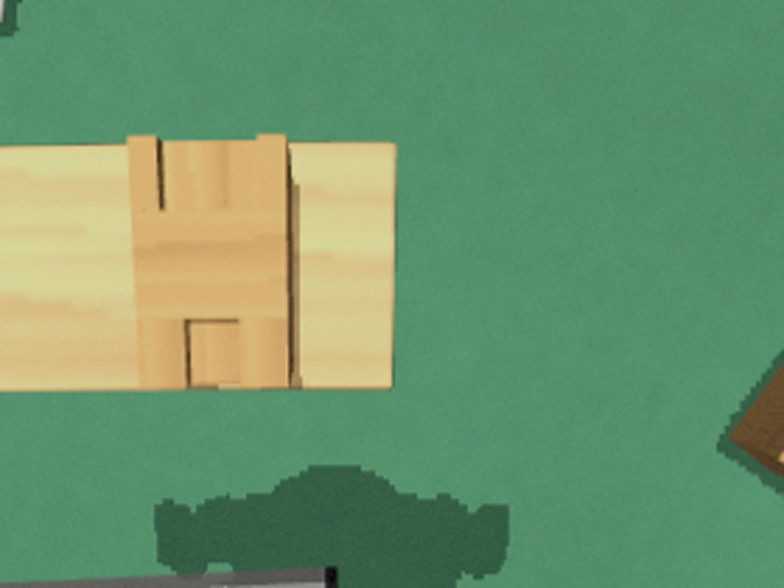

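View pics/s8.png

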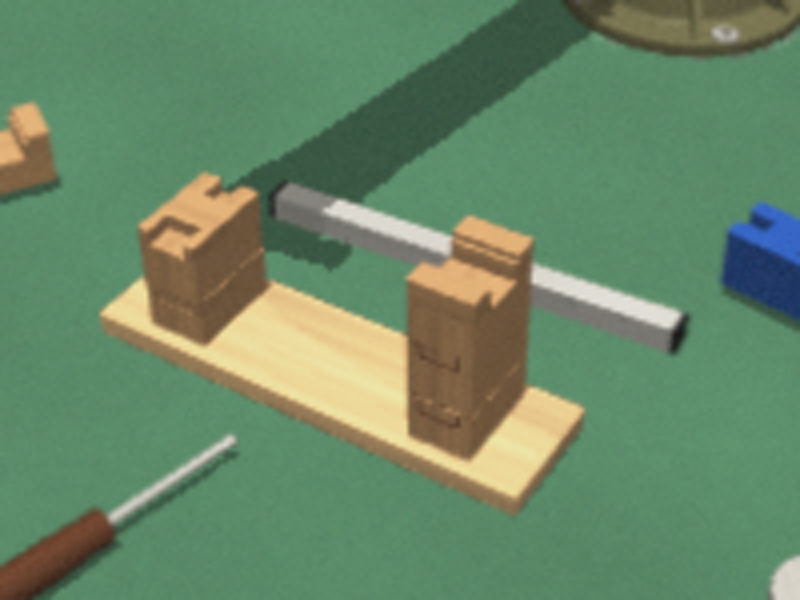

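The riser is seated level with no gap, with its wide notch at +x. I'll measure its top and go on to the head.

```bash
python3 - <<'E'
from h import *
c=pickle.load(open('w8.pkl','rb'))
P=rect(c,[(160+u/2.8-.3,20+v/2.8-.3) for u,v in [(127,136),(286,134),(290,387),(139,387)]],.099)
report(P)
E
```

```text
centre [ 0.5909 -0.0866] len x 0.0701 len y 0.0444 yaw x 0.05 yaw y -0.21
```

Request:
apply_moves --deltas '[[[-2,30,10,8,1],[0,45,20,8,1],[10,50,20,8,1],[10,38,20,8,1],[0,10,10,0,1],[0,0,0,0,1],[0,0,0,0,1]]]'

```text
time: 12.98
tcp_pos: [0.4968, -0.2859, 0.1664]
ee_rot: [-3.14, -0.001, -0.555]
force: [0.1, 1.1, 0.1]
grip_width: 0.0855
```

```bash
python3 - <<'E'
from h import *
c=cam('wrist');pickle.dump(c,open('w9.pkl','wb'));save(c,'w9.png')
s=st();print(s['time'],s['tcp_pos'],np.degrees(s['ee_rot']),s['force'],s['grip_width'])
E
```

```text
13.025 [ 0.49678078 -0.28606287  0.16668042] [-1.79948909e+02 -8.51410944e-02 -3.17999693e+01] [-0.37666983  0.44233535  0.01001633] 0.08502970371485516
```

View pics/w9.png

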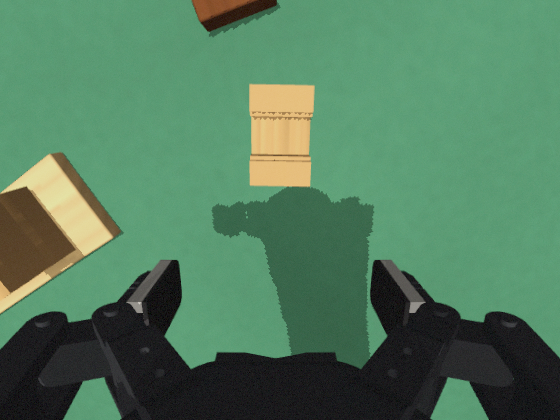

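```bash
python3 - <<'E'
from h import *
c=pickle.load(open('w9.pkl','rb'));save(c,'w9a.png',(235,70,330,200),4.5)
E
```

```text
(no output)
```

View pics/w9a.png

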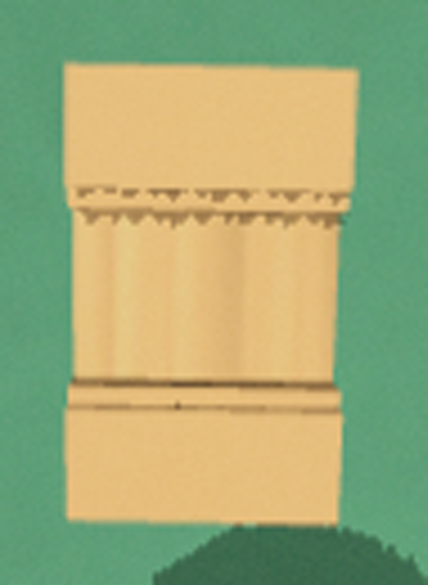

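```bash
python3 - <<'E'
from h import *
c=pickle.load(open('w9.pkl','rb'))
P=rect(c,[(235+u/4.5-.4,70+v/4.5-.4) for u,v in [(64,63),(358,69),(339,524),(66,521)]],.053)
report(P)
s=st(); print(todelta(s,[*P.mean(0),.031]))
E
```

```text
centre [ 0.5425 -0.3195] len x 0.0705 len y 0.0444 yaw x -32.68 yaw y -32.65
[ 56.3   4.4 135.8]
```

Request:
apply_moves --deltas '[[[25,2,10,0.9,1],[30,1.3,40,0,1],[0,0,45,0,1],[0,0,27,0,1],[0,0,10,0,1],[0,0,0,0,1],[0,0,0,0,1]]]'

```text
time: 13.9
tcp_pos: [0.5412, -0.3207, 0.0356]
ee_rot: [-3.141, -0.003, -0.574]
force: [-0.3, 0.3, 0.0]
grip_width: 0.0855
```

```bash
python3 - <<'E'
from h import *
c=cam('wrist');save(c,'w10.png')
s=st();print(s['time'],s['tcp_pos'],np.degrees(s['ee_rot']),s['force'],todelta(s,[.5425,-.3195,.031]))
E
```

```text
13.95 [ 0.54109158 -0.32079929  0.03561785] [-179.99826419   -0.18330122  -32.89887254] [-0.25505159  0.85687957 -0.09512704] [ 0.5 -1.9  4.6]
```

View pics/w10.png

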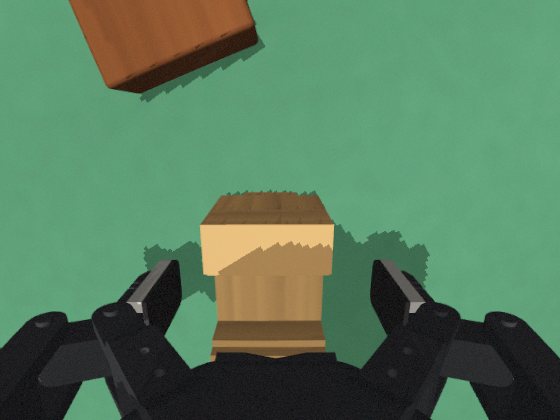

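```bash
python3 - <<'E'
from h import *
c=cam('wrist');s=st();T=Ttool(s);save(c,'w10a.png',(190,180,350,300),4)
for u,v in [(200.5,225),(333.5,225)]:
    p=px2w(c,u,v,.053); print(T[:3,:3].T@(p-T[:3,3])*1000)
E
```

```text
[ 35.11853424 -23.9521418  -17.45928671]
[ 35.12584446  20.08433882 -17.4590974 ]
```

View pics/w10a.png

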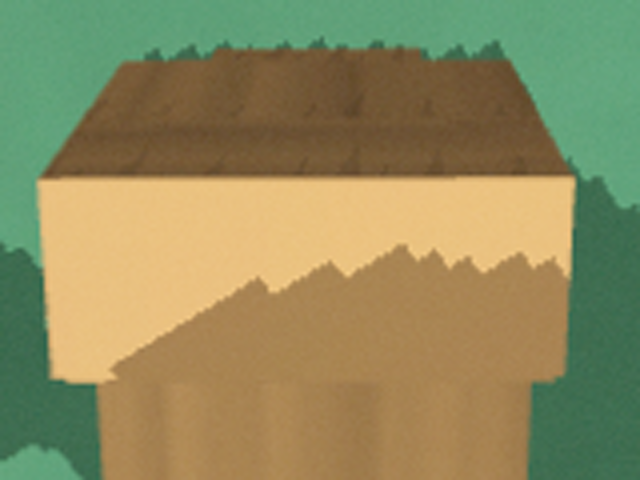

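The lug at the far end spans crop columns 215-420 of 130-510, about 24 of 44 mm. That's the wide one, so +x of the head is tool +x. I'll centre on it and close.

Request:
apply_moves --deltas '[[[-1,-3,5,0,1],[0,0,0,0,1],[0,0,0,0,0],[0,0,0,0,0],[0,0,0,0,0],[0,0,0,0,0],[0,0,0,0,0],[0,0,0,0,0]]]'

```text
time: 15.0
tcp_pos: [0.5409, -0.3174, 0.029]
ee_rot: [3.142, -0.001, -0.574]
force: [-0.4, -0.3, 2.7]
grip_width: 0.0428
```

```bash
python3 - <<'E'
from h import *
c=cam('wrist');s=st();save(c,'w11.png');print(s['time'],s['tcp_pos'],np.degrees(s['ee_rot']),s['force'],s['grip_width'])
E
```

```text
15.05 [ 0.54090246 -0.31742376  0.02895634] [ 1.79999153e+02 -3.67446270e-02 -3.29190797e+01] [0.60199576 0.32851258 2.07652797] 0.04322636151043226
```

View pics/w11.png

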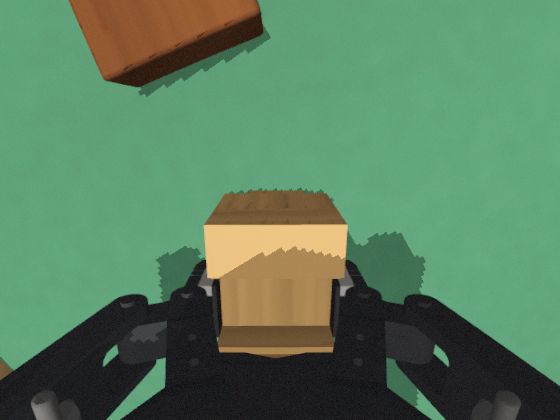

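Request:
apply_moves --deltas '[[[0,0,-20,0,0],[0,0,-45,-8.2,0],[0,0,-50,-8.2,0],[0,0,-35,-8.2,0],[0,0,0,-8.3,0],[6,-30,0,0,0],[12,-52,0,0,0],[12,-55,0,0,0],[12,-52,0,0,0],[6,-30,0,0,0],[0,-13,0,0,0],[0,0,0,0,0],[0,0,0,0,0]]]'

```text
time: 16.68
tcp_pos: [0.5883, -0.0879, 0.1787]
ee_rot: [3.14, 0.0, -0.003]
force: [-0.0, -0.7, -1.6]
grip_width: 0.0434
```

```bash
python3 - <<'E'
from h import *
c=cam('wrist');pickle.dump(c,open('w12.pkl','wb'));s=st();save(c,'w12.png',(170,120,380,280),3.8);print(s['time'],s['tcp_pos'],np.degrees(s['ee_rot']),s['force'],s['grip_width'])
E
```

```text
16.725 [ 0.58833877 -0.08783067  0.17861303] [ 1.79932045e+02  2.48070517e-02 -2.04777939e-01] [-0.04337559 -0.64746339 -1.57919503] 0.043171264832240756
```

View pics/w12.png

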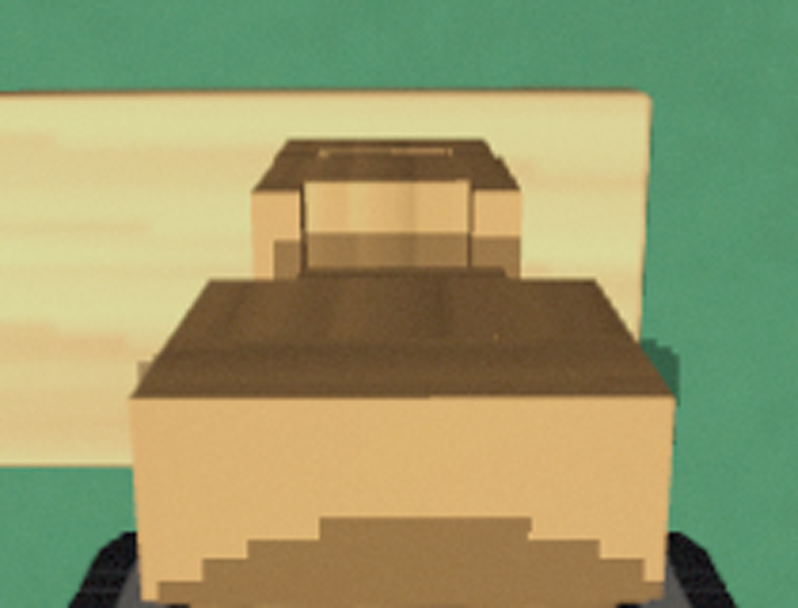

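```bash
python3 - <<'E'
from h import *
c=pickle.load(open('w12.pkl','rb'))
s=st();T=Ttool(s)
for u,v,z in [(130,397,T[2,3]+.024),(675,399,T[2,3]+.024),(252,189,.099),(521,189,.099)]:
    p=px2w(c,u/3.8+170-.4,v/3.8+120-.4,z); print(T[:3,:3].T@(p-T[:3,3])*1000)
E
```

```text
[ 36.90949533 -21.10242701 -24.04102786]
[ 36.71971096  23.2372865  -23.98835725]
[ 37.89628698 -23.31913707  79.56902688]
[37.88141421 20.35258201 79.6208295 ]
```

Two independent estimates agree: shift +1.2 in x and -2.5 in y. Descending.

Request:
apply_moves --deltas '[[[1.2,-2.5,10,-0.2,0],[0,0,20,0,0],[0,0,10,0,0],[0,0,4,0,0],[0,0,0,0,0]]]'

```text
time: 17.35
tcp_pos: [0.5898, -0.0827, 0.1343]
ee_rot: [-3.141, 0.001, 0.003]
force: [0.8, 0.3, -1.1]
grip_width: 0.0429
```

```bash
python3 - <<'E'
from h import *
c=cam('wrist');pickle.dump(c,open('w13.pkl','wb'));s=st();save(c,'w13.png',(170,120,380,280),3.8);print(s['time'],s['tcp_pos'],np.degrees(s['ee_rot']),s['force'],s['grip_width'],todelta(s,[.5895,-.0854,.118]))
E
```

```text
17.4 [ 0.59014477 -0.08274368  0.13478436] [ 1.79997129e+02 -1.60231139e-02  1.90791281e-01] [ 0.44375649 -0.13114292 -1.64820308] 0.04332406337698962 [-0.7  2.7 16.8]
```

View pics/w13.png

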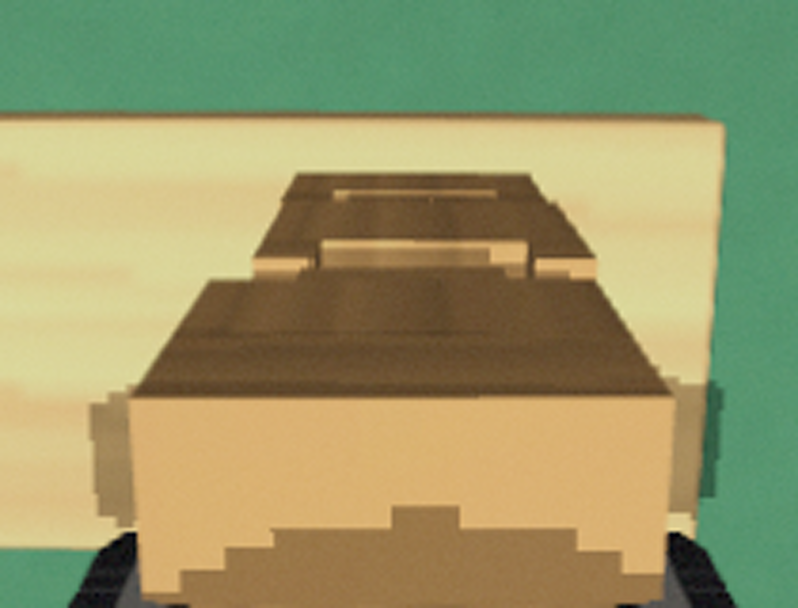

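Request:
apply_moves --deltas '[[[-0.5,2.5,0,0.2,0],[0,0,0,0,0],[0,0,0,0,0]]]'

```text
time: 17.77
tcp_pos: [0.5895, -0.0854, 0.135]
ee_rot: [3.141, -0.0, -0.0]
force: [0.1, -0.2, -0.8]
grip_width: 0.0431
```

```bash
python3 - <<'E'
from h import *
c=cam('wrist');pickle.dump(c,open('w14.pkl','wb'));s=st();save(c,'w14.png',(170,120,380,280),3.8);print(s['time'],s['tcp_pos'],np.degrees(s['ee_rot']),s['force'],s['grip_width'],todelta(s,[.5895,-.0854,.118]))
E
```

```text
17.825 [ 0.58950792 -0.08529475  0.13485043] [ 1.79990271e+02 -1.71687905e-02 -1.58749696e-02] [ 0.19054409  0.56691542 -2.12423063] 0.043106304500013036 [-0.   0.1 16.9]
```

View pics/w14.png

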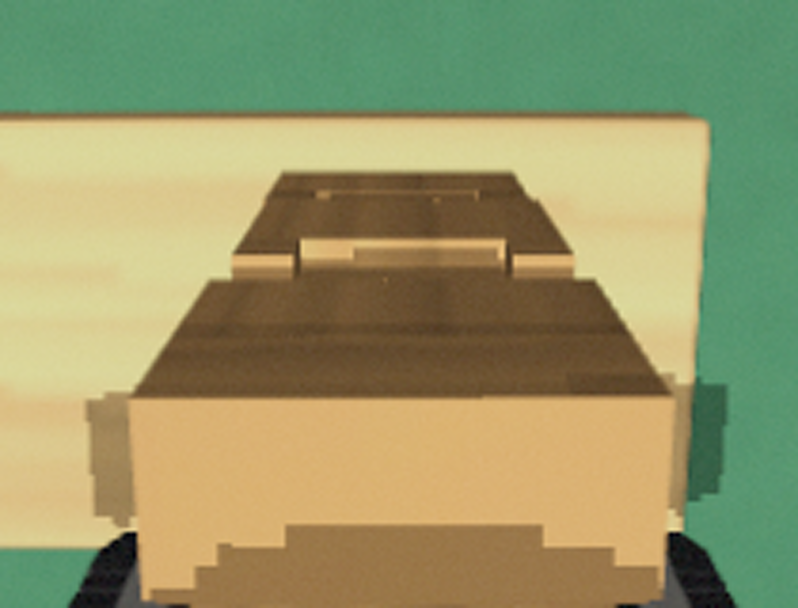

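The riser (columns 232-574) and the head (130-672) are now centred on each other. Lowering.

Request:
apply_moves --deltas '[[[0,0,5,0,0],[0,0,5,0,0],[0,0,3,0,0],[0,0,2,0,0],[0,0,0,0,0]]]'

```text
time: 18.45
tcp_pos: [0.5893, -0.0854, 0.1194]
ee_rot: [3.141, 0.0, -0.0]
force: [-0.9, 0.5, -2.2]
grip_width: 0.0429
```

Request:
apply_moves --deltas '[[[0,0,1,0,0],[0,0,1,0,0],[0,0,1,0,0],[0,0,0.5,0,0],[0,0,0,0,0]]]'

```text
time: 19.08
tcp_pos: [0.5896, -0.0854, 0.1179]
ee_rot: [3.141, -0.0, -0.0]
force: [-4.5, -0.7, 8.4]
grip_width: 0.0432
```

Request:
apply_moves --deltas '[[[0,0,-2,0,0.4],[0,0,0,0,1],[0,0,0,0,1],[0,0,0,0,1],[0,0,0,0,1],[0,0,-20,0,1],[0,0,-50,0,1],[-15,0,-50,0,1],[-45,-10,-10,0,1],[-30,-30,0,0,1],[0,-10,0,0,1],[0,0,0,0,1]]]'

```text
time: 20.58
tcp_pos: [0.5002, -0.0346, 0.2495]
ee_rot: [3.141, -0.002, 0.001]
force: [0.9, -0.4, -0.5]
grip_width: 0.0857
```

```bash
python3 - <<'E'
from h import *
c=cam('wrist');pickle.dump(c,open('w15.pkl','wb'));s=st();save(c,'w15.png');print(s['time'],s['tcp_pos'],np.degrees(s['ee_rot']),s['force'],np.round(s['joint_pos'],2))
c=cam('scene');save(c,'s15.png',(180,150,380,300),4)
E
```

```text
20.625 [ 0.50023647 -0.03555049  0.24897159] [ 1.79962626e+02 -8.40608235e-02  9.43867789e-03] [ 0.93760156 -0.60334394 -0.26063022] [ 0.53  0.03 -0.52  1.81  0.02  1.31 -1.56]
```

View pics/w15.png

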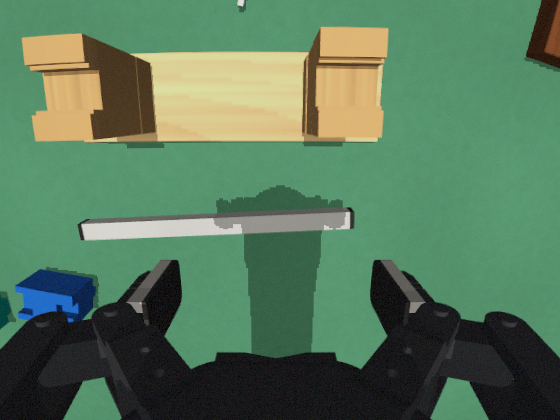

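View pics/s15.png

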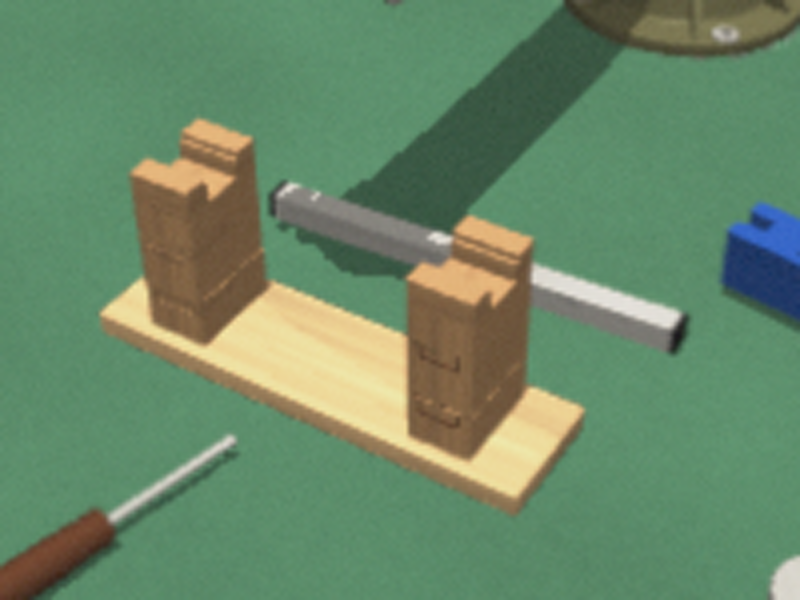

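```bash
python3 - <<'E'
from h import *
c=pickle.load(open('w15.pkl','rb'));save(c,'w15a.png',(70,200,170,250),7);
f=c['frame'];a=cv2.resize(f[195:250,70:130],None,fx=8,fy=8,interpolation=cv2.INTER_CUBIC);b=cv2.resize(f[195:250,320:360],None,fx=8,fy=8,interpolation=cv2.INTER_CUBIC)
cv2.imwrite('pics/w15a.png',np.hstack([a,b]))
cv2.imwrite('pics/w15b.png',cv2.resize(f[15:155,15:400],None,fx=2,fy=2,interpolation=cv2.INTER_CUBIC))
E
```

```text
(no output)
```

View pics/w15a.png

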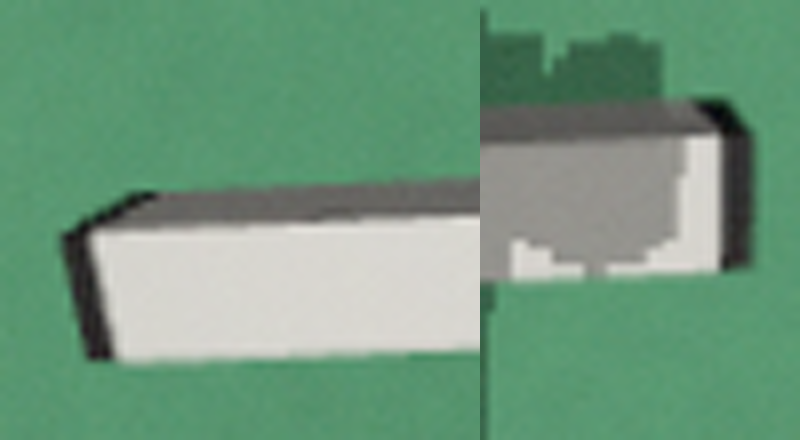

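View pics/w15b.png

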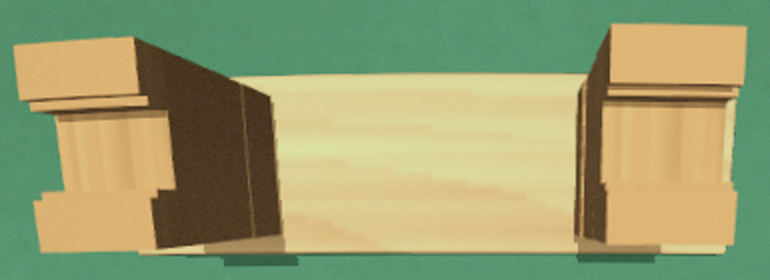

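```bash
python3 - <<'E'
from h import *
c=pickle.load(open('w15.pkl','rb'))
L=[(70+u/8-.4,195+v/8-.4) for u,v in [(65,235),(90,358)]];Rr=[(320+u/8-.4,195+v/8-.4) for u,v in [(268,135),(270,268)]]
P=rect(c,[L[0],Rr[0],Rr[1],L[1]],.02); report(P); ce=P.mean(0)+[-.0012,.0011]
# head tops
for pts in [[(611,24),(747,26),(737,245),(607,243)],[(14,46),(134,37),(157,248),(40,252)]]:
    report(rect(c,[(15+u/2-.3,15+v/2-.3) for u,v in pts],.142))
s=st();print('to bar',ce,todelta(s,[*ce,.027]))
E
```

```text
centre [0.4505 0.0353] len x 0.0195 len y 0.3192 yaw x 3.24 yaw y 2.75
centre [ 0.5919 -0.087 ] len x 0.07 len y 0.0448 yaw x 0.96 yaw y 0.09
centre [0.5909 0.1148] len x 0.0696 len y 0.0445 yaw x -0.28 yaw y 0.32
to bar [0.44934313 0.0363599 ] [-51.1 -72.4 221.5]
```

Request:
apply_moves --deltas '[[[-20,-30,0,0,1],[-25,-32,0,0,1],[-6,-10,0,0,1],[0,0,0,-10.3,1],[0,0,10,-10.3,1],[0,0,20,-10.3,1],[0,0,20,-10.3,1],[0,0,20,-10.3,1],[0,0,20,-10.3,1],[0,0,20,-10.3,1],[0,0,20,-10.3,1],[0,0,20,-10.4,1],[0,0,0,0,1],[0,0,0,0,1]]]'

```text
time: 22.42
tcp_pos: [0.4493, 0.0363, 0.0987]
ee_rot: [3.141, -0.0, 1.616]
force: [0.7, 0.7, 0.6]
grip_width: 0.0854
```

```bash
python3 - <<'E'
from h import *
c=cam('wrist');pickle.dump(c,open('w16.pkl','wb'));s=st();save(c,'w16.png');print(s['time'],s['tcp_pos'],np.degrees(s['ee_rot']),s['force'],np.round(s['joint_pos'],2),todelta(s,[.4493,.0364,.027]))
E
```

```text
22.475 [0.44945794 0.03644872 0.09892528] [ 1.79926418e+02 -1.70084905e-03  9.26114167e+01] [ 0.12431866 -0.17321335  0.28411118] [ 0.42  0.07 -0.57  2.09  0.05  0.99 -0.13] [-0.  -0.3 71.9]
```

View pics/w16.png

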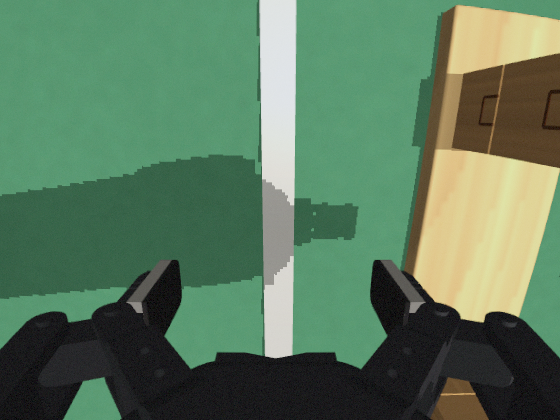

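Request:
apply_moves --deltas '[[[0,0,30,0,1],[0,0,28,0,1],[0,0,12,0,1],[0,0,0,0,1],[0,0,0,0,1]]]'

```text
time: 23.1
tcp_pos: [0.4495, 0.0368, 0.0292]
ee_rot: [3.14, 0.0, 1.619]
force: [-0.3, -0.5, 0.2]
grip_width: 0.0855
```

Request:
apply_moves --deltas '[[[0,0,0,0,0],[0,0,0,0,0],[0,0,0,0,0],[0,0,0,0,0],[0,0,0,0,0],[0,0,0,0,0],[0,0,0,0,0],[0,0,0,0,0],[0,0,0,0,0]]]'

```text
time: 24.22
tcp_pos: [0.4494, 0.0368, 0.0288]
ee_rot: [3.14, 0.0, 1.619]
force: [1.3, 0.1, 5.5]
grip_width: 0.0182
```

```bash
python3 - <<'E'
from h import *
c=cam('wrist');s=st();save(c,'w17.png');print(s['time'],s['tcp_pos'],np.degrees(s['ee_rot']),s['force'],s['grip_width'])
E
```

```text
24.275 [0.44937674 0.03679345 0.02878472] [1.79903487e+02 1.02652114e-02 9.27826103e+01] [-0.27362534  0.15394641  4.78640016] 0.018559197067585884
```

View pics/w17.png

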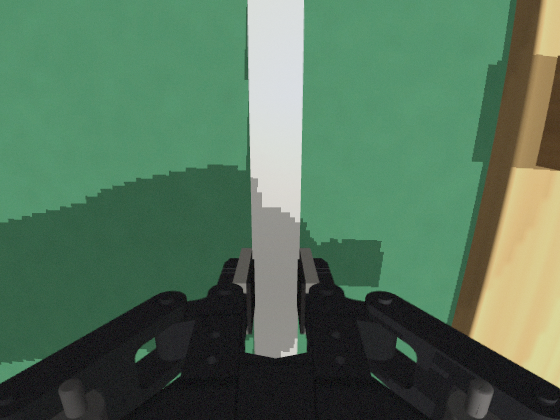

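Request:
apply_moves --deltas '[[[0,0,-15,0,0],[0,0,-30,0,0],[0,0,-40,1.4,0],[0,0,-50,1.4,0],[0,0,-35,0,0],[0,0,-15,0,0],[-3,20,0,0,0],[-5,35,0,0,0],[-5,35,0,0,0],[-5,30,0,0,0],[-4,20,0,0,0],[0,0,0,0,0],[0,0,0,0,0]]]'

```text
time: 25.9
tcp_pos: [0.587, 0.0151, 0.2118]
ee_rot: [-3.138, -0.0, 1.571]
force: [0.2, 1.4, -3.6]
grip_width: 0.0184
```

```bash
python3 - <<'E'
from h import *
c=cam('wrist');pickle.dump(c,open('w18.pkl','wb'));s=st();save(c,'w18.png');print(s['time'],s['tcp_pos'],np.degrees(s['ee_rot']),s['force'],s['grip_width'],todelta(s,[.5895,.0145,.153]))
c=cam('scene');save(c,'s18.png',(150,100,390,280),3.3)
E
```

```text
25.95 [0.58710784 0.01511954 0.21231623] [-1.79864021e+02  2.36025588e-03  9.00253780e+01] [ 0.1790001   1.29472843 -4.8916984 ] 0.018445278500986217 [-0.6  2.5 59.3]
```

View pics/w18.png

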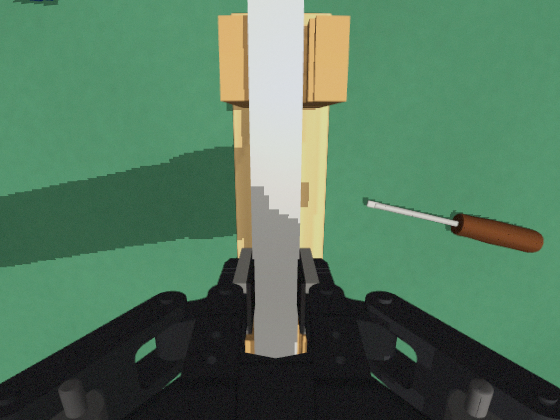

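View pics/s18.png

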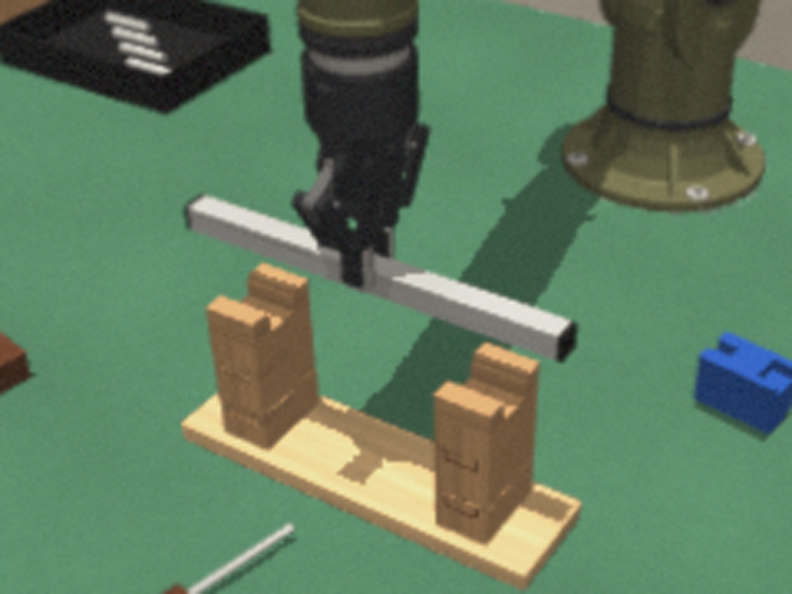

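The bar is level and held at its middle, above both cradles. I'll correct by +2.5 mm in tool y and lower part way.

Request:
apply_moves --deltas '[[[0,2,5,0,0],[0,0,15,0,0],[0,0,8,0,0],[0,0,0,0,0],[0,0,0,0,0]]]'

```text
time: 26.62
tcp_pos: [0.5906, 0.0148, 0.1853]
ee_rot: [3.141, 0.0, 1.571]
force: [-0.9, -0.4, -3.1]
grip_width: 0.0186
```

```bash
python3 - <<'E'
from h import *
c=cam('wrist');pickle.dump(c,open('w19.pkl','wb'));s=st();save(c,'w19.png',(190,0,370,130),4.3);print(s['time'],s['tcp_pos'],np.degrees(s['ee_rot']),s['force'],s['grip_width'],todelta(s,[.5895,.0145,.153]))
E
```

```text
26.675 [0.59074316 0.01478963 0.18550054] [ 1.79963741e+02 -1.03832873e-03  8.99846553e+01] [ 0.65444931 -0.0647521  -4.76408534] 0.018811810853225433 [-0.3 -1.3 32.5]
```

View pics/w19.png

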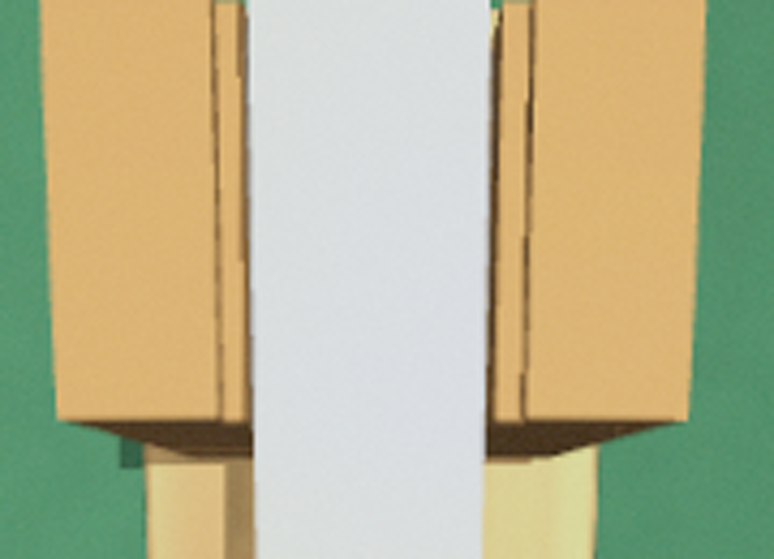

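The bar (columns 253-488) is centred in the channel (218-525). Lowering.

Request:
apply_moves --deltas '[[[0,-0.5,8,0,0],[0,0,10,0,0],[0,0,8,0,0],[0,0,4,0,0],[0,0,0,0,0]]]'

```text
time: 27.3
tcp_pos: [0.5897, 0.0147, 0.1547]
ee_rot: [-3.141, -0.0, 1.571]
force: [0.5, 0.7, -3.6]
grip_width: 0.0187
```

Request:
apply_moves --deltas '[[[0,0,1,0,0],[0,0,1,0,0],[0,0,0.5,0,0],[0,0,0,0,0]]]'

```text
time: 27.8
tcp_pos: [0.5901, 0.0147, 0.1529]
ee_rot: [3.141, 0.0, 1.571]
force: [-0.1, 0.0, -2.7]
grip_width: 0.0189
```

```bash
python3 - <<'E'
from h import *
c=cam('wrist');s=st();save(c,'w20.png');print(s['time'],s['tcp_pos'],s['force'])
c=cam('scene');save(c,'s20.png',(150,100,390,280),3.3)
E
```

```text
27.85 [0.59006244 0.01467888 0.1528589 ] [-0.37378684  0.61249565 -2.07450224]
```

View pics/s20.png

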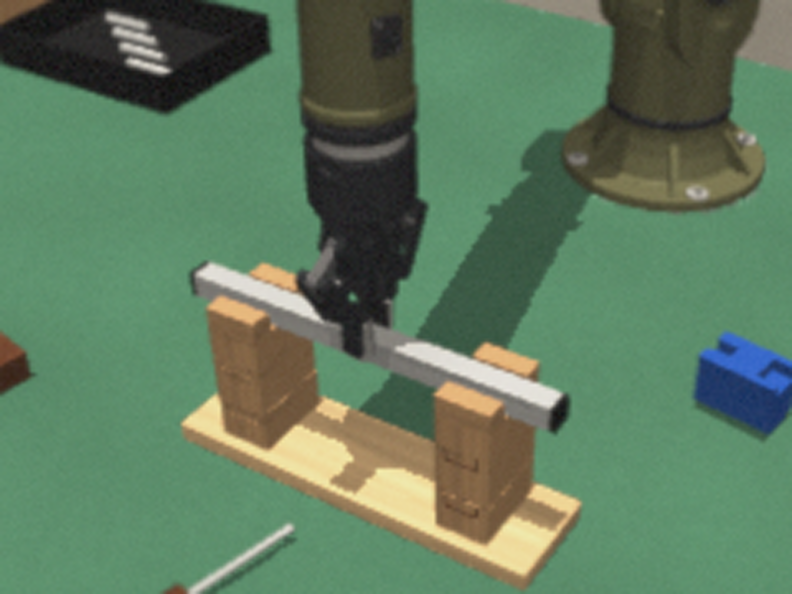

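The bar is just above the channel floors; I'll touch it down.

Request:
apply_moves --deltas '[[[0,0,0.5,0,0],[0,0,0.5,0,0],[0,0,0,0,0]]]'

```text
time: 28.28
tcp_pos: [0.5901, 0.0147, 0.1529]
ee_rot: [3.141, 0.001, 1.571]
force: [-3.3, -1.6, 5.7]
grip_width: 0.0183
```

Request:
apply_moves --deltas '[[[0,0,-1,0,0.3],[0,0,0,0,0.5],[0,0,0,0,1],[0,0,0,0,1],[0,0,0,0,1],[0,0,-10,0,1],[0,0,-25,0,1],[0,0,-50,0,1],[0,-30,-30,0,1],[0,-60,0,0,1],[0,-30,0,0,1],[0,0,0,0,1],[0,0,0,0,1]]]'

```text
time: 29.9
tcp_pos: [0.4707, 0.0148, 0.2684]
ee_rot: [3.14, 0.0, 1.571]
force: [0.1, 0.5, -0.1]
grip_width: 0.0853
```

```bash
python3 - <<'E'
from h import *
c=cam('wrist');s=st();save(c,'w21.png');print(s['time'],s['tcp_pos'],s['force'])
c=cam('scene');save(c,'s21.png',(150,100,390,280),3.3);c=cam('top');save(c,'t21.png',(220,160,370,270),5);pickle.dump(c,open('t21.pkl','wb'))
E
```

```text
29.95 [0.47079819 0.01480388 0.26812413] [ 0.15858397 -0.22094364  0.65789264]
```

View pics/s21.png

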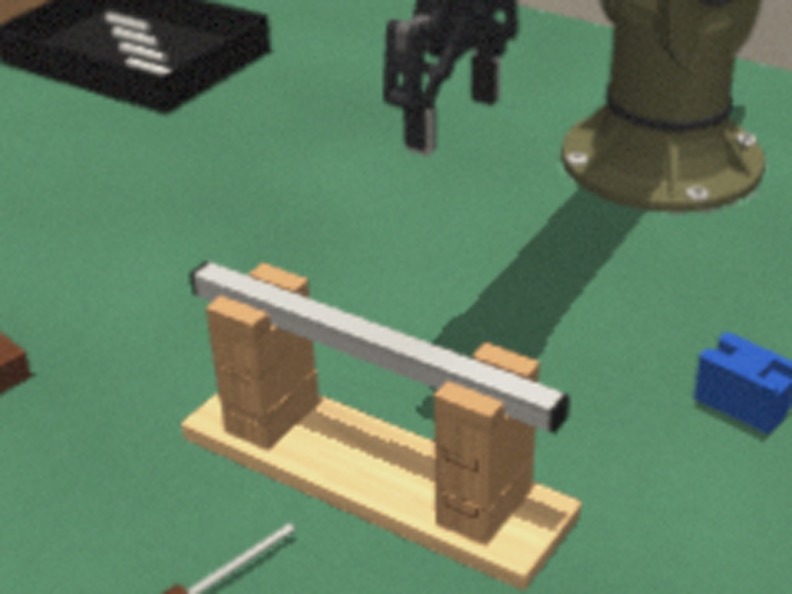

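View pics/t21.png

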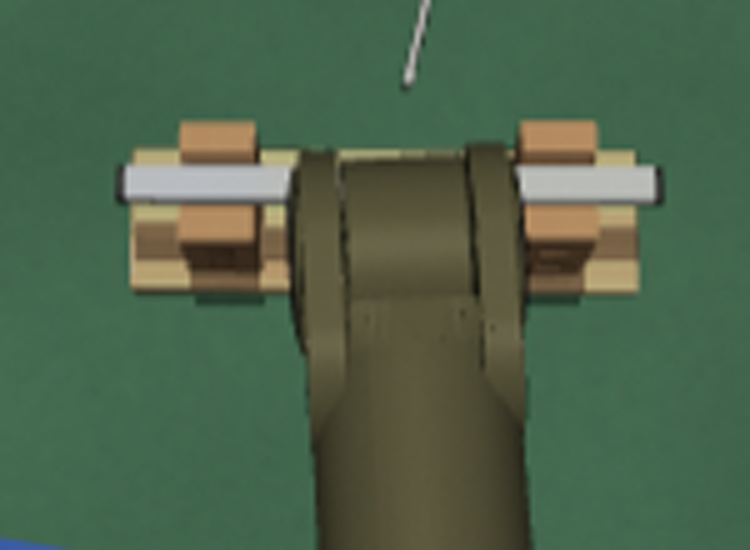

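View pics/w21.png

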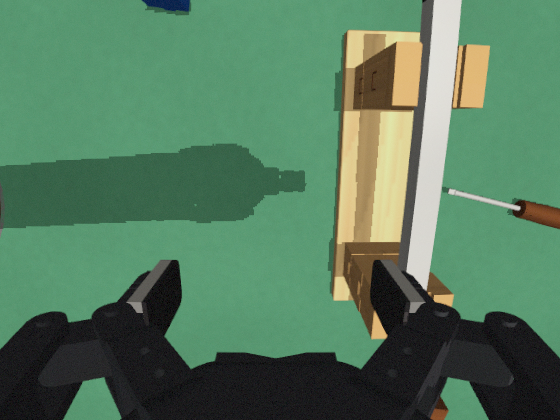

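The scene and top pictures show the tube level in both cradles. Its ends are at top crop columns 118 and 662, with overhangs past the heads of 62 and 65 px, so it's centred. The gripper is clear, so I'm handing in.

```bash
python3 - <<'E'
from h import *
print(robot.hand_in())
E
```

```text
the job is handed in; nothing more can be done
None
```

The rest is built and the tube is laid in both cradles. I handed the job in at about 30 s on the robot's clock, well under the 69 s limit.

- **Riser:** I fitted the light wood riser on the foot with its wide lug at +x. It reached its seated height (TCP 86 mm, as calculated) and pushed back with about 12 N, and the pictures showed no gap.
- **Head:** I identified the wide lug in a close crop, then fitted the head on the riser. It also reached its seated height (118 mm) with a push of about 10 N. Its cheeks stand level with the finished rest.
- **Tube:** I gripped it at the middle, lowered it until it touched, and let go. In the last pictures it lies level in both channels and sticks out evenly, 62 px at one end and 65 px at the other. The gripper is open and well clear.

**Disagreements:**
- The wrist camera read positions about 1 mm off in both x and y, which I corrected for.
- Small sideways moves at first went 2–3 mm too far and had to be corrected before each fit.
- In one late oblique view the new head's top measured about 1° turned on one pair of edges and 0.1° on the other. I put that down to picture-reading error, because the head went fully home.

I did not touch the jar, the screwdriver, the offcut or the blue and turquoise look-alikes.

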